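# Hang the awl holder on its twin pins

### The arm

A 6-joint arm with a two-finger parallel gripper is mounted at the origin on the work surface. World frame = base frame: x ahead of the robot, y to its left, z up, the work surface at z = 0. Lengths are in m, angles in rad, forces in N, time in s.
With the tool pointing down it reaches from about 0.35 to 0.975 m from the base axis. Payload 4.9 kg.
Tool frame: the origin (TCP) lies at the very end of the fingers, on their centre line; the grasp point (between the pads) lies 19 mm behind it; z points along the fingers, y is the line along which they close (so a half turn about z gives the same grasp; the last joint's range is limited). The gripper opens to 85 mm and grips with 20 to 120 N. Pads are 22 mm wide; open, the fingers measure 114 mm over their backs; the gripper's body (76 mm by 85 mm) begins 54 mm behind the grasp point. The pads swing forward as they close: fully open they stand 13 mm farther back than shut.
Start: joints at [1.159, 0.053, 1.613, -0, 1.476, -0.119], TCP at [0.18, 0.598, 0.231] pointing down, gripper open.
Joint ranges: [-3.01, 3.01], [-1.01, 2.22], [0.06, 2.58], [-1.02, 4.17], [0.09, 2.62], [-3.14, 3.14]. Speed limits (rad/s): [2.57, 2.57, 3.14, 3.14, 3.14, 3.14].

### API

Orientations are given as a rotation vector (axis times angle).
In Python, from station import ctrl, imaging gives the robot as it stands.
- The arm moves only by the tool play_rows, never from a script. Its argument "series" is a list of rows, each a list of 3 entries, a list of its own where there are three numbers: the opening, from 0 (shut) to 1 (fully open), then the shift along the tool's x, y, z each as a share of 0.05 m, from -1 to 1, then the turn, a rotation vector about the tool's x, y, z each as a share of 8 degrees, from -1 to 1. In form: [[grip, [dx, dy, dz], [ax, ay, az]], ...]. A call has 1 to 8 rows; each row shifts and turns the commanded pose from where the row before left it, along the tool's axes as they then stand; what a row does not reach is not made up. A row lasts 1/8 s, in which the tool goes at most 62.5 mm and 10.7 degrees, less where a joint would pass 70% of its speed; a pose out of reach is approached as far as the arm can. A call with a number of a shift or a turn outside -1 to 1 is refused whole. A call with a gripper value outside its range is refused whole. The fingers move at their own pace and stop on an object; "force" is the grip in N (left out, the last holds). Time passes only in rows, so rows that do not move let the fingers close. It gives the time, the measured TCP pose, the force, the opening and the grip force at its end, in the units of the state.
- ctrl.get_obs(): the state, without advancing time (a new reading comes with each control period).
- imaging.get_image(name): name is "side" or "top"; returns a dict with "color" (420x560x3 uint8, blue, green, red), "fx", "fy", "cx", "cy" (pixels), "extrinsics" (4x4, takes a point from world to camera coordinates). Camera axes: x right, y down, z forward; pixel columns grow to the right and rows downward; lengths in m; the calibration is good to about 2 mm. A picture is of the moment at which its call begins. There is no depth.
- ctrl.finish_job(): hands the job in; it is judged then, once.
The state is a dict: "t": time; "q": joint angles; "dq": joint speeds; "effort": joint torques, N m; "tool_pos": TCP position; "tool_rot": TCP orientation; "contact_force": force on the tool from outside, world axes, zero at the start; "wrist_torque": the same for the moment, N m; "opening": finger opening in m; "grip_force": force on a finger pad.
Only numpy, scipy, OpenCV 4.12 (cv2) and the standard library are available. Lean on these libraries where they do the work, as an engineer would, in place of code of your own. Each camera call takes 0.05 s, during which the arm holds its last target. There are 200 camera calls.

### The job

Pick up the wooden awl holder that stands on the shoemaker's bench and hang it on the upright stand: both pins must go through its two holes at once and its back must end up flush against the stand. Feel for the pins and slide it home gently, never pressing hard on the stand, let go of it, and leave the other things on the bench where they are.

Things in the scene. Friction and masses are not known exactly. Their poses are not given: they have to be found in the camera images.
- holder_grip (a point): Centre of the holder's grip bar (22 mm thick in x, 60 long in y, 30 high), which sits astride the top edge of the 8 mm thick plate, 7 mm proud on each side; 115 mm above the holder's underside, in the plate's middle plane. z up; x runs from the holder's front (ledge side) to its back.
- holder: The loose awl holder, plywood, about 0.35 kg: upright plate 170 mm wide (y), 100 high, with a 12 mm thick ledge at its foot reaching 50 mm forward (-x); two awls fixed in the ledge, tops 72 mm up, within 24 mm of the middle. Origin: centre of the plate's underside; axes as holder_grip. It starts standing on the bench.
- holder_back (a point): Point on the back (+x) face of the holder's plate, midway between its two holes at their height: 4 mm behind and 60 mm below the grip bar's centre. The square-cornered through holes are 11 mm wide (y) and 13 mm high, centred 45 mm to either side (y), 55 mm above the underside. Axes as holder_grip.
- stand: The stand, fixed: dark wooden board 220 mm wide (y), 18 thick, 130 high, on a 12 mm foot reaching 50 mm forward. Origin on the bench, below the middle of its front face; z up, x into the board (its front looks to -x). Contact with it must stay under 30 N. Holder home: back flush on the front face, underside 55 mm above the bench, same axes.
- stand_mid (a point): Point in the stand's front face, 110 mm above the bench, middle of a level slot. In the slot sits a recessed steel bar with two pins, 90 mm apart (y), 45 mm to either side of the bar's middle. The bar is clamped anywhere up to 16 mm to the -y or +y side of this point; that shift is NOT reported: find it by feel (or sight). Gentle pushes do not move it.
- stand_pinline (a point): Reference point 31 mm in front of the stand's face (-x) and 8 mm above stand_mid: the height and distance of the pin tips' centres, again for an unshifted bar. Pins: 8 mm steel rods, blunt (1 mm chamfer), leaving the face at stand_mid's height and rising outward at 15 degrees. The holder stays by friction where it is left along them, so push it home.
- hammer: Hammer lying on the bench, 260 mm long; leave it.
- jar: Closed amber glass jar, 60 mm across, 100 mm high; leave it.
- tin: Flat round tin, 72 mm across, 26 mm high; leave it.
- shoe: Black shoe, about 270 mm long, 105 mm high; leave it.
Mind the look-alikes: they are no part of the job. Of the things that look like the holder, the middle-sized one is meant.

How it is judged:
On the way, in this order (a step that is already met when the one before it is completed fails the run):
1. the holder is lifted off the bench (height (world z) of holder_grip above 0.145 m), for 0.2 s.
2. both pins have entered the holes (x of holder_back in the frame of stand_mid between -0.024 and -0.005 m and z of holder_back in the frame of stand_mid between -0.006 and 0.014 m and y of holder_back in the frame of stand_mid between -0.022 and 0.022 m).
At the end, for the whole second after the job is handed in: The holder hangs on both pins, released: the back of its plate within 3 mm of the stand's front face, holes within 5 mm of the pins' height at the face and their middle within 22 mm sideways of the stand's middle, upright and parallel to the face within about 3.5 degrees (x of holder_back in the frame of stand_mid between -0.003 and 0.003 m and z of holder_back in the frame of stand_mid between -0.005 and 0.005 m and y of holder_back in the frame of stand_mid between -0.022 and 0.022 m and angle between the x axis of holder_back and the x axis of stand_mid, either way round below 0.06 rad and angle between holder_back's own z axis and vertical below 0.06 rad); the robot touches nothing.
It fails at once if the holder is pressed against the stand or its pins with more than 30 N (contact force between holder and stand above 30 N).
It fails at once if the robot pushes on the stand with more than 30 N (contact force between any of the fingers, the arm and stand above 30 N).
It fails at once if a bystander (hammer, jar, tin, shoe) is shifted by more than 30 mm (distance of any of hammer, jar, tin, shoe from where it was at the start of the episode above 0.03 m).
It also fails if it takes over 72 s, if anything falls off the work surface, if the arm or the gripper's body presses on something with over 40 N, if the wrist force passes 120 N, or if a joint passes its speed limit or range.

## Working session

There is one attempt and no reset: what is moved stays moved. The work goes in short steps, Python scripts to look and compute and a tool call to move; the robot and the scene stay as the last step left them, time stands still between calls to the robot, and variables do not carry over. Pictures are saved under pics/ and viewed, at most 10 in all, crops included, and the job is handed in when it is done.

Besides the shell and the picture viewer there is one more tool, called after "Call:" as name(argument=value, ...), one argument or row to a line, values as JSON. play_rows: Moves the arm, as the interface text tells. Shift numbers are shares of 0.05 m and turn numbers shares of 8 degrees, none past 1 either way. Its arguments: {"type":"object","properties":{"series":{"type":"array"},"force":{"type":"number"}},"required":["series"]}

```bash
ls; mkdir -p pics
python3 - <<'E'
from station import ctrl, imaging
import cv2
for n in("side","top"):
    d=imaging.get_image(n); cv2.imwrite(f"pics/{n}0.png",d["color"]); print(n,d["fx"],d["fy"],d["cx"],d["cy"],d["extrinsics"])
print(ctrl.get_obs())
E
```

```text
pics
side 522.878852749475 522.878852749475 285.11315297826695 214.35078725594326 [[-0.9828461  -0.18340818  0.01936439  0.51089834]
 [-0.14522969  0.70495926 -0.69421954  0.21135721]
 [ 0.11367444 -0.68512326 -0.71950278  1.11536501]
 [ 0.          0.          0.          1.        ]]
top 546.0279127448382 546.0279127448382 269.90069367124363 216.6982574038867 [[ 0.02274371 -0.99972154 -0.00629092 -0.10252257]
 [-0.99900105 -0.02248431 -0.03861823  0.54032021]
 [ 0.03846603  0.00716296 -0.99923424  1.29674293]
 [ 0.          0.          0.          1.        ]]
{'t': 0.1, 'q': array([ 1.15898452e+00,  5.33136227e-02,  1.61415381e+00,  6.64850567e-06,
        1.47597607e+00, -1.18988110e-01]), 'dq': array([-0.00016677, -0.0006979 , -0.00212192, -0.00071762, -0.00166696,
        0.00022636]), 'effort': array([ 4.49236832e-04, -3.94904816e+01, -3.71363211e+01, -1.06559030e-04,
        3.89633817e-03,  9.57401113e-06]), 'tool_pos': array([0.18017732, 0.59788552, 0.23017354]), 'tool_rot': array([-4.58253851e-01, -3.10749252e+00,  2.80235224e-03]), 'contact_force': array([-1.17323543, -0.2910143 , -0.0339315 ]), 'wrist_torque': array([ 0.02006318, -0.0158057 ,  0.01181537]), 'grip_force': 0.0, 'opening': 0.08526993689570554}
```

View pics/side0.png

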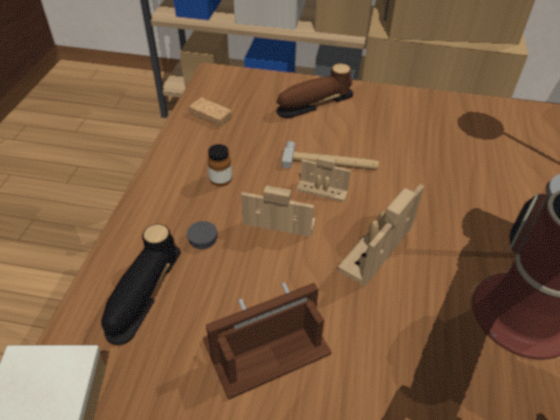

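View pics/top0.png

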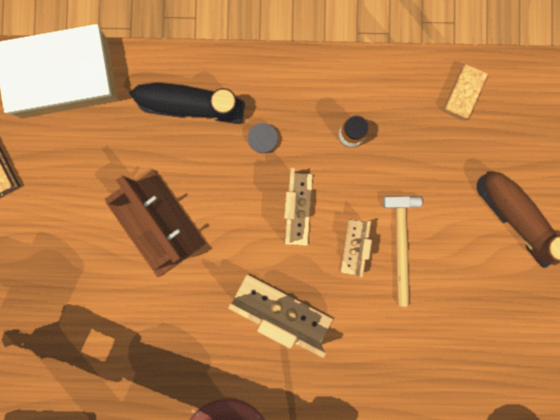

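Run:
```python
import cv2,numpy as np
t=cv2.imread("pics/top0.png");s=cv2.imread("pics/side0.png")
a=cv2.resize(t[155:285,95:225],(560,560),interpolation=cv2.INTER_CUBIC)  # x4.308
cv2.imwrite("pics/tc.png",cv2.resize(t[155:285,95:330],None,fx=3.4,fy=3.4,interpolation=cv2.INTER_CUBIC))
cv2.imwrite("pics/sc.png",cv2.resize(s[180:390,190:350],None,fx=2.8,fy=2.8,interpolation=cv2.INTER_CUBIC))
```

```text
(no output)
```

View pics/tc.png

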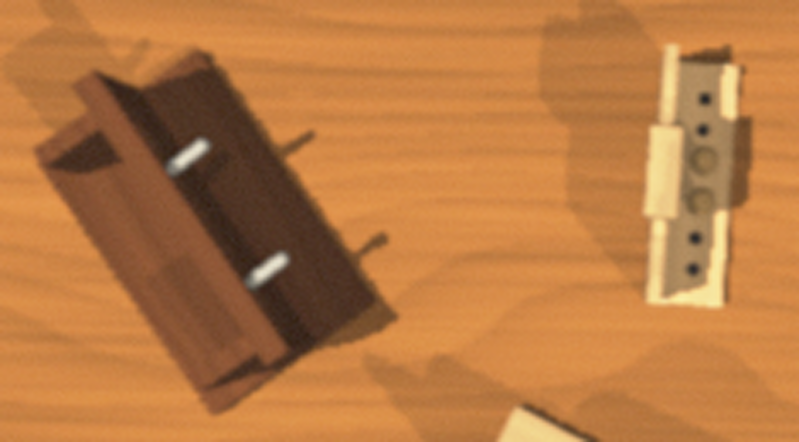

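View pics/sc.png

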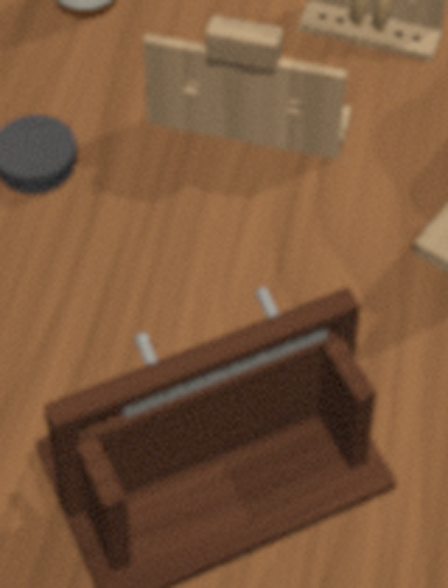

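```bash
cat > h.py <<'E'
import numpy as np,cv2
from scipy.spatial.transform import Rotation as R
from station import ctrl, imaging
def ray(d,u,v):
    E=d["extrinsics"];r=E[:3,:3].T@np.array([(u-d["cx"])/d["fx"],(v-d["cy"])/d["fy"],1]);return -E[:3,:3].T@E[:3,3],r
def onz(d,u,v,z):
    c,r=ray(d,u,v);return c+r*(z-c[2])/r[2]
def tri(da,pa,db,pb):
    ca,ra=ray(da,*pa);cb,rb=ray(db,*pb);s=np.linalg.lstsq(np.c_[ra,-rb],cb-ca,rcond=None)[0]
    A=ca+ra*s[0];B=cb+rb*s[1];return (A+B)/2,np.linalg.norm(A-B)
def proj(d,p):
    c=d["extrinsics"][:3,:3]@p+d["extrinsics"][:3,3];return np.array([d["fx"]*c[0]/c[2]+d["cx"],d["fy"]*c[1]/c[2]+d["cy"]])
E
python3 - <<'E'
from h import *
T=imaging.get_image("top");S=imaging.get_image("side")
def blobs(im,box,mask):
    x0,y0,x1,y1=box;m=mask(im[y0:y1,x0:x1].astype(int)).astype(np.uint8)
    n,l,st,c=cv2.connectedComponentsWithStats(m)
    out=[]
    for i in range(1,n):
        if st[i,4]>8:
            r=cv2.minAreaRect(np.argwhere(l==i)[:,::-1].astype(np.float32)); out.append((st[i,4],cv2.boxPoints(r)+[x0,y0]))
            print(st[i],c[i]+[x0,y0],(cv2.boxPoints(r)+[x0,y0]).round(1).tolist())
g=lambda a:(a.min(2)>115)&(a.max(2)-a.min(2)<60)
print("top pins");blobs(T["color"],(135,190,190,245),g)
print("side pins");blobs(S["color"],(230,275,300,320),g)
print("bar/plate")
blobs(T["color"],(280,160,320,250),lambda a:(a[:,:,0]>130)&(a[:,:,1]>170))
k=lambda p:(95+p[0]/3.4,155+p[1]/3.4)
ks=lambda p:(190+p[0]/2.8,180+p[1]/2.8)
t1,t2=k((205,148)),k((284,261));s1,s2=ks((262,292)),ks((140,338))
for a,b in((t1,s2),(t1,s1),(t2,s1),(t2,s2)):print("tip tri",tri(T,a,S,b))
A,B=onz(T,*t1,.120),onz(T,*t2,.120);print("tips",A,B,np.linalg.norm(A-B))
C,D=onz(T,*k((168,170)),.113),onz(T,*k((248,283)),.113);print("bases",C,D)
for p in((650,125),(684,127),(680,217),(645,215)):print("bar",onz(T,*k(p),.130))
for p in((672,45),(654,303)):print("plate",onz(T,*k(p),.100))
for p in ((78,85),(208,410),(100,70),(290,350)):print("board",onz(T,*k(p),.130))
E
```

```text
top pins
[11  6 10  9 42] [150.38095238 200.04761905] [[145.0, 203.0], [153.0, 195.0], [155.5, 197.5], [147.5, 205.5]]
[34 40 11  8 43] [173.65116279 233.53488372] [[167.9, 235.6], [177.2, 228.6], [179.4, 231.5], [170.1, 238.4]]
side pins
[52  8  7 10 37] [284.91891892 287.37837838] [[281.2, 283.4], [284.0, 282.0], [288.6, 291.2], [285.8, 292.6]]
[ 9 24  7 11 40] [241.7   303.725] [[238.1, 299.7], [241.8, 298.3], [245.4, 308.1], [241.8, 309.5]]
bar/plate
[10  9  4 22 56] [291.5   179.375] [[290.0, 169.0], [293.0, 169.0], [293.0, 190.0], [290.0, 190.0]]
[27 15  5 15 55] [308.69090909 181.87272727] [[306.1, 188.8], [307.3, 174.8], [311.2, 175.1], [310.0, 189.1]]
[  5  32  10  26 198] [289.5        204.98989899] [[284.8, 217.0], [286.2, 191.8], [294.2, 192.2], [292.8, 217.4]]
[  6  57  23  28 211] [297.82464455 233.36018957] [[285.6, 243.2], [287.2, 215.8], [308.1, 217.1], [306.5, 244.4]]
tip tri (array([0.57551064, 0.16326422, 0.11484536]), np.float64(0.005280437064204518))
tip tri (array([0.53385042, 0.14854571, 0.16828652]), np.float64(0.07087341493034267))
tip tri (array([0.50269538, 0.10957502, 0.11482494]), np.float64(0.003901508135706197))
tip tri (array([0.54372065, 0.12718814, 0.07340972]), np.float64(0.08785316412405221))
tips [0.57255314 0.16166272 0.12      ] [0.50072332 0.10842337 0.12      ] 0.08940890503487174
bases [0.55816466 0.18682462 0.113     ] [0.48599212 0.1325807  0.113     ]
bar [ 0.59299272 -0.12532236  0.13      ]
bar [ 0.59219279 -0.14710858  0.13      ]
bar [ 0.53449345 -0.14575804  0.13      ]
bar [ 0.53526845 -0.12337324  0.13      ]
plate [ 0.64858827 -0.13929385  0.1       ]
plate [ 0.47890715 -0.1311078   0.1       ]
board [0.61057844 0.24236551 0.13      ]
board [0.40463524 0.15239873 0.13      ]
board [0.62055231 0.22853802 0.13      ]
board [0.4439887  0.10119348 0.13      ]
```

Call:
play_rows(
  series=[
    [1, [-0.72, -0.74, 0], [0, 0, 0]],
    [1, [-0.72, -0.74, 0], [0, 0, 0]],
    [1, [-0.72, -0.74, 0], [0, 0, 0]],
    [1, [-0.72, -0.74, 0], [0, 0, 0]],
    [1, [-0.72, -0.74, 0], [0, 0, 0]],
    [1, [-0.72, -0.74, 0], [0, 0, 0]],
    [1, [-0.72, -0.74, 0], [0, 0, 0]],
    [1, [-0.72, -0.74, 0], [0, 0, 0]],
  ],
)

```text
t: 1.2
tool_pos: [0.3711, 0.2303, 0.2313]
tool_rot: [0.458, 3.108, 0.0]
contact_force: [0.2, 0.6, 0.4]
opening: 0.0854
grip_force: 0.0
```

Call:
play_rows(
  series=[
    [1, [-0.72, -0.74, 0], [0, 0, 0]],
    [1, [-0.72, -0.74, 0], [0, 0, 0]],
    [1, [-0.72, -0.74, 0], [0, 0, 0]],
    [1, [-0.72, -0.74, 0], [0, 0, 0]],
    [1, [-0.72, -0.74, 0], [0, 0, 0]],
    [1, [-0.72, -0.74, 0], [0, 0, 0]],
    [1, [0, 0, 0], [0, 0, -0.875]],
    [1, [0, 0, 0], [0, 0, -0.875]],
  ],
)

```text
t: 2.2
tool_pos: [0.5134, -0.0439, 0.2309]
tool_rot: [-0.072, -3.14, -0.0]
contact_force: [0.1, 0.6, 0.3]
opening: 0.0852
grip_force: 0.0
```

```bash
cat >> h.py <<'E'
def plan(target,heading):
    o=ctrl.get_obs();M=R.from_rotvec(o["tool_rot"]).as_matrix();p=o["tool_pos"]
    # shift in tool axes (mm), tool-y heading and error
    hd=np.degrees(np.arctan2(M[1,1],M[0,1]))
    print("t",o["t"],"pos",p.round(4),"hd",hd.round(2),"tilt z",M[:,2].round(4),"tool shift units",(M.T@(np.array(target)-p)/.05).round(3),"az units",((hd-heading)/8).round(3),"F",o["contact_force"].round(1),"grip",o["grip_force"],"op",o["opening"])
E
python3 -c "
from h import *
plan([.5637,-.1354,.101],87.2)"
```

```text
t 2.2 pos [ 0.5134 -0.0439  0.2309] hd 87.36 tilt z [-9.e-04  3.e-04 -1.e+00] tool shift units [-1.091 -1.783  2.596] az units 0.02 F [0.1 0.6 0.3] grip 0.0 op 0.08521765752148122
```

Call:
play_rows(
  series=[
    [1, [-0.55, -0.9, 0], [0, 0, 0]],
    [1, [-0.54, -0.88, 0], [0, 0, 0]],
    [1, [0, 0, 0.7], [0, 0, 0]],
    [1, [0, 0, 0.7], [0, 0, 0]],
    [1, [0, 0, 0.7], [0, 0, 0]],
    [1, [0, 0, 0.5], [0, 0, 0]],
    [1, [0, 0, 0], [0, 0, 0]],
  ],
)

```text
t: 3.08
tool_pos: [0.5615, -0.1338, 0.0984]
tool_rot: [-0.076, -3.135, -0.003]
contact_force: [0.1, -0.1, 0.1]
opening: 0.0852
grip_force: 0.0
```

```bash
python3 -c "
from h import *
plan([.5637,-.1354,.101],87.2)
d=imaging.get_image('side')
cv2.imwrite('pics/g1.png',cv2.resize(d['color'][120:260,190:400],None,fx=3,fy=3))"
```

```text
t 3.075 pos [ 0.5615 -0.1338  0.0984] hd 87.22 tilt z [-0.0055  0.0021 -1.    ] tool shift units [-0.045 -0.029 -0.053] az units 0.002 F [ 0.1 -0.1  0.1] grip 0.0 op 0.08520703349083546
```

View pics/g1.png

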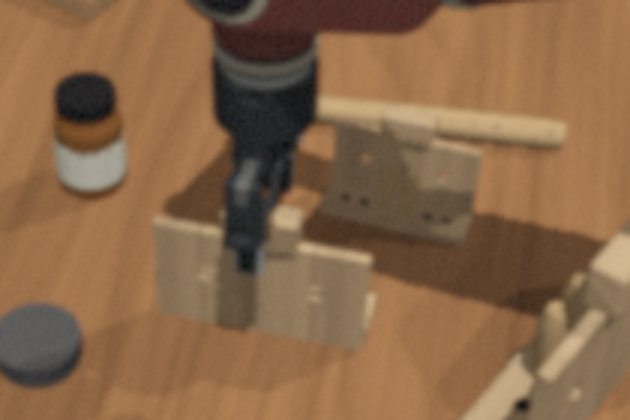

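Call:
play_rows(
  series=[
    [0, [0, 0, -0.04], [0, 0, 0]],
    [0, [0, 0, 0], [0, 0, 0]],
    [0, [0, 0, 0], [0, 0, 0]],
    [0, [0, 0, 0], [0, 0, 0]],
    [0, [0, 0, 0], [0, 0, 0]],
    [0, [0, 0, 0], [0, 0, 0]],
    [0, [0, 0, 0], [0, 0, 0]],
    [0, [0, 0, 0], [0, 0, 0]],
  ],
  force=50,
)

```text
t: 4.12
tool_pos: [0.564, -0.1344, 0.1041]
tool_rot: [0.076, 3.14, 0.0]
contact_force: [-0.8, 3.4, 5.6]
opening: 0.021
grip_force: 51.9
```

Call:
play_rows(
  series=[
    [0, [0, 0, -0.4], [0, 0, 0]],
    [0, [0, 0, -0.8], [0, 0, 0]],
    [0, [0, 0, -0.5], [0, 0, 0]],
    [0, [0, 0, 0], [0, 0, -0.98]],
    [0, [0, 0, 0], [0, 0, -0.98]],
    [0, [0, 0, 0], [0, 0, -0.98]],
    [0, [0, 0, 0], [0, 0, -0.98]],
    [0, [0, 0, 0], [0, 0, -0.98]],
  ],
)

```text
t: 5.12
tool_pos: [0.5627, -0.1346, 0.1876]
tool_rot: [0.988, -2.98, -0.001]
contact_force: [0.1, 0.6, -4.1]
opening: 0.0209
grip_force: 50.6
```

Call:
play_rows(
  series=[
    [0, [0, 0, 0], [0, 0, 0]],
    [0, [0, 0, 0], [0, 0, 0]],
  ],
)

```text
t: 5.38
tool_pos: [0.5632, -0.1346, 0.188]
tool_rot: [0.979, -2.984, -0.001]
contact_force: [-0.7, -0.3, -4.6]
opening: 0.0212
grip_force: 50.5
```

```bash
python3 -c "
from h import *
plan([.550,.1165,.170],126.5)"
```

```text
t 5.375 pos [ 0.5632 -0.1346  0.188 ] hd 126.31 tilt z [-9.e-04  1.e-04 -1.e+00] tool shift units [-2.761  4.202  0.36 ] az units -0.024 F [-0.7 -0.3 -4.6] grip 50.540642738342285 op 0.021161198686339457
```

Call:
play_rows(
  series=[
    [0, [-0.3, 0.45, 0], [0, 0, 0]],
    [0, [-0.46, 0.7, 0], [0, 0, 0]],
    [0, [-0.5, 0.75, 0], [0, 0, 0]],
    [0, [-0.5, 0.75, 0], [0, 0, 0]],
    [0, [-0.5, 0.75, 0.1], [0, 0, 0]],
    [0, [-0.3, 0.5, 0.16], [0, 0, 0]],
    [0, [-0.2, 0.3, 0.1], [0, 0, -0.024]],
    [0, [0, 0, 0], [0, 0, 0]],
  ],
)

```text
t: 6.38
tool_pos: [0.5495, 0.1169, 0.1697]
tool_rot: [0.988, -2.981, 0.0]
contact_force: [0.3, -0.3, -3.7]
opening: 0.0208
grip_force: 50.6
```

Call:
play_rows(
  series=[
    [0, [0, 0, 0], [0, 0, 0]],
    [0, [0, 0, 0], [0, 0, 0]],
  ],
)

```text
t: 6.62
tool_pos: [0.5503, 0.1153, 0.1707]
tool_rot: [-0.984, 2.983, -0.001]
contact_force: [-0.3, -0.2, -3.7]
opening: 0.0209
grip_force: 50.6
```

```bash
python3 -c "
from h import *
plan([.550,.1165,.170],126.5)
d=imaging.get_image('side');t=imaging.get_image('top')
cv2.imwrite('pics/s2f.png',d['color']);cv2.imwrite('pics/t2f.png',t['color'])
a=cv2.resize(d['color'][200:390,190:340],None,fx=3,fy=3,interpolation=2)
b=cv2.resize(t['color'][165:265,110:225],None,fx=3,fy=3,interpolation=2)
c=np.zeros((570,450+345,3),np.uint8);c[:,:450]=a;c[:300,450:]=b
cv2.imwrite('pics/c2.png',c)"
```

```text
t 6.625 pos [0.5503 0.1153 0.1707] hd 126.52 tilt z [ 7.e-04 -3.e-04 -1.e+00] tool shift units [-0.008  0.023  0.014] az units 0.003 F [-0.3 -0.2 -3.7] grip 50.63661217689514 op 0.020858079125348795
```

View pics/c2.png

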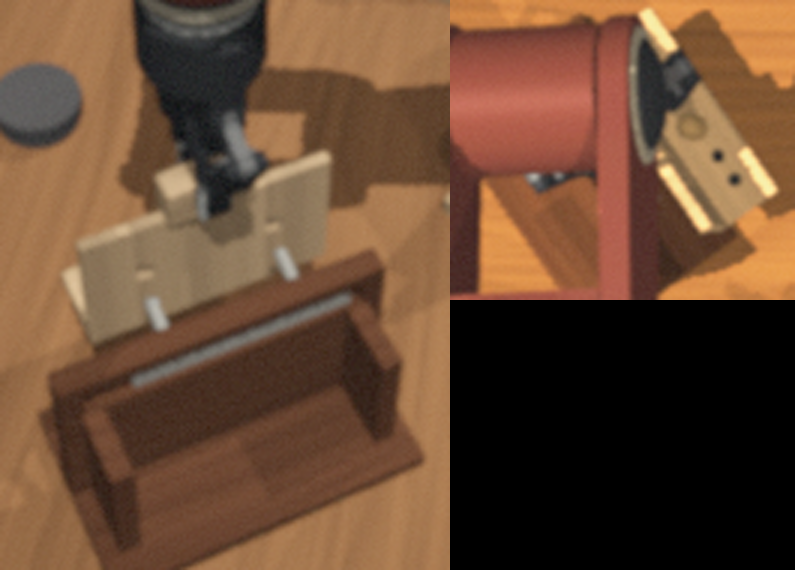

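```bash
python3 -c "
import cv2
d=cv2.imread('pics/s2f.png')
cv2.imwrite('pics/c3.png',cv2.resize(d[245:320,208:308],None,fx=8,fy=8,interpolation=2))"
```

```text
(no output)
```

View pics/c3.png

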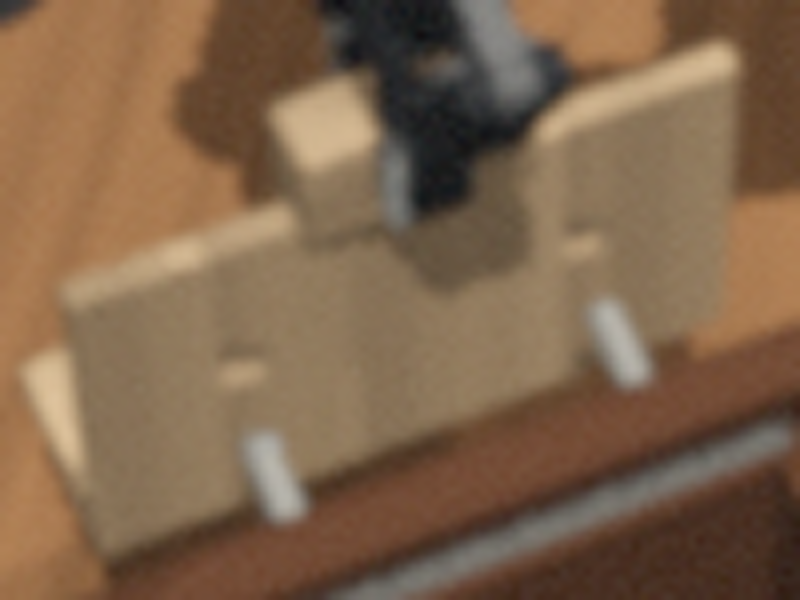

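Run:
```python
from h import *
S=imaging.get_image("side")
k=lambda u,v:(208+u/8-.44,245+v/8-.44)
hd=np.radians(126.5);ex=np.array([np.cos(hd),np.sin(hd),0]);ey=np.array([-ex[1],ex[0],0])
zt=ctrl.get_obs()["tool_pos"][2]-.026
TL,TR=[onz(S,*k(*p),zt) for p in((65,305),(738,72))]
BL,BR=[onz(S,*k(*p),zt-.1) for p in((110,560),(722,318))]
HL,HR=[onz(S,*k(*p),zt-.0515) for p in((242,388),(588,262))]
PL,PR=[onz(S,*k(*p),.1215) for p in((265,434),(607,299))]
for n,a,b in(("top",TL,TR),("bot",BL,BR),("hole",HL,HR),("pin",PL,PR)):
    m=(a+b)/2;v=a-b
    print(n,m.round(4),"len",np.linalg.norm(v).round(4),"x,y stand",(m@ex).round(4),(m@ey).round(4),"yaw",np.degrees(np.arctan2(v@ex,v@ey)).round(2))
print("tcp",ctrl.get_obs()["tool_pos"]@ex,ctrl.get_obs()["tool_pos"]@ey)
```

```text
top [0.5549 0.1023 0.1446] len 0.1749 x,y stand -0.2478 -0.5069 yaw -178.79
bot [0.5525 0.1048 0.0446] len 0.1725 x,y stand -0.2444 -0.5064 yaw 179.52
hole [0.5533 0.1052 0.0931] len 0.0934 x,y stand -0.2445 -0.5074 yaw -179.2
pin [0.5408 0.1363 0.1215] len 0.0897 x,y stand -0.2121 -0.5159 yaw 179.25
tcp -0.23425806123885776 -0.5110647071299648
```

Run:
```python
from h import *
S=imaging.get_image("side")
k=lambda u,v:(208+u/8-.44,245+v/8-.44)
hd=np.radians(126.5);ex=np.array([np.cos(hd),np.sin(hd),0]);ey=np.array([-ex[1],ex[0],0])
p=ctrl.get_obs()["tool_pos"];zt=p[2]-.004
TL,TR=[onz(S,*k(*p),zt) for p in((65,305),(738,72))]
BL,BR=[onz(S,*k(*p),zt-.1) for p in((110,560),(722,318))]
HL,HR=[onz(S,*k(*p),zt-.0515) for p in((242,388),(588,262))]
PL,PR=[onz(S,*k(*p),.1215) for p in((265,434),(607,299))]
for n,a,b in(("top",TL,TR),("bot",BL,BR),("hole",HL,HR),("pin",PL,PR)):
    m=(a+b)/2;v=b-a
    print(n,m.round(4),"len",np.linalg.norm(v).round(4),"x,y stand",(m@ex).round(4),(m@ey).round(4),"yaw",np.degrees(np.arctan2(v@ex,v@ey)).round(2))
print("tcp",p@ex,p@ey)
```

```text
top [0.5508 0.119  0.1665] len 0.17 x,y stand -0.2319 -0.5136 yaw 1.21
bot [0.5489 0.1195 0.0665] len 0.1683 x,y stand -0.2304 -0.5124 yaw -0.48
hole [0.5495 0.1209 0.115 ] len 0.091 x,y stand -0.2297 -0.5136 yaw 0.8
pin [0.5408 0.1363 0.1215] len 0.0897 x,y stand -0.2121 -0.5159 yaw -0.75
tcp -0.23410454094297167 -0.5110749989290541
```

Call:
play_rows(
  series=[
    [0, [-0.052, 0, 0.074], [0, 0, -0.06]],
    [0, [0, 0.13, 0], [0, 0, 0]],
    [0, [0, 0.13, 0], [0, 0, 0]],
    [0, [0, 0, 0], [0, 0, 0]],
    [0, [0, 0, 0], [0, 0, 0]],
    [0, [0, 0, 0], [0, 0, 0]],
  ],
)

```text
t: 7.58
tool_pos: [0.5443, 0.1282, 0.1667]
tool_rot: [-0.999, 2.978, -0.0]
contact_force: [0.0, -0.7, -3.8]
opening: 0.021
grip_force: 50.6
```

```bash
cat >> h.py <<'E'
hd=np.radians(126.5);ex=np.array([np.cos(hd),np.sin(hd),0]);ey=np.array([-ex[1],ex[0],0])
def st():
    o=ctrl.get_obs();p=o["tool_pos"];f=o["contact_force"];M=R.from_rotvec(o["tool_rot"]).as_matrix()
    print("t",o["t"],"back x to face mm",((p@ex+.004+.182)*1e3).round(1),"y",((p@ey+.511+.0026)*1e3).round(2),"hole z",((p[2]-.049)*1e3).round(1),"F",(f@ex).round(1),(f@ey).round(1),f[2].round(1),"tq",o["wrist_torque"].round(2),"hd",np.degrees(np.arctan2(M[1,1],M[0,1])).round(2))
E
python3 -c "
from h import *
st()
d=imaging.get_image('side')
cv2.imwrite('pics/s3f.png',d['color'])
cv2.imwrite('pics/c4.png',cv2.resize(d['color'][245:320,208:308],None,fx=8,fy=8,interpolation=2))"
```

```text
t 7.575 back x to face mm -34.7 y -0.16 hole z 117.7 F -0.6 0.4 -3.8 tq [ 0.04  0.04 -0.02] hd 127.09
```

View pics/c4.png

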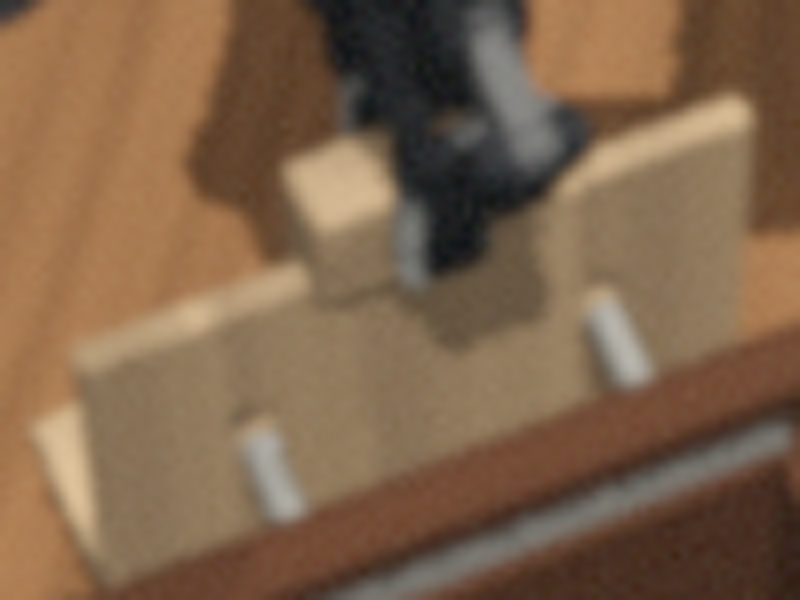

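Run:
```python
from h import *
S=imaging.get_image("side")
k=lambda u,v:(208+u/8-.44,245+v/8-.44)
p=ctrl.get_obs()["tool_pos"];zt=p[2]-.004
Q={"top":(((80,368),(752,127)),zt),"bot":(((118,585),(741,345)),zt-.1),"pinrim":(((263,432),(604,297)),.1215),"pinbase":(((287,518),(632,384)),.115)}
for n,((a,b),z) in Q.items():
    a=onz(S,*k(*a),z);b=onz(S,*k(*b),z);m=(a+b)/2;v=b-a
    print(n,"len",np.linalg.norm(v).round(4),"x,y stand",(m@ex).round(4),(m@ey).round(4),"yaw",np.degrees(np.arctan2(v@ex,v@ey)).round(2))
print("tcp",p@ex,p@ey)
```

```text
top len 0.1693 x,y stand -0.2175 -0.5163 yaw 0.76
bot len 0.1704 x,y stand -0.2243 -0.5115 yaw 0.25
pinrim len 0.0895 x,y stand -0.2129 -0.5162 yaw -0.83
pinbase len 0.0893 x,y stand -0.1919 -0.519 yaw 0.06
tcp -0.22070352559099093 -0.5137350721553989
```

Call:
play_rows(
  series=[
    [0, [0, 0.03, 0], [0, 0, 0]],
    [0, [0, 0.03, 0], [0, 0, 0]],
    [0, [0, 0.03, 0], [0, 0, 0]],
    [0, [0, 0.03, 0], [0, 0, 0]],
    [0, [0, 0, 0], [0, 0, 0]],
    [0, [0, 0, 0], [0, 0, 0]],
  ],
)

```text
t: 8.43
tool_pos: [0.5405, 0.133, 0.1666]
tool_rot: [-0.999, 2.978, -0.0]
contact_force: [0.3, -0.1, -5.7]
opening: 0.021
grip_force: 50.6
```

```bash
python3 -c "
from h import *
st()"
```

```text
t 8.425 back x to face mm -28.6 y -0.05 hole z 117.6 F -0.2 -0.2 -5.7 tq [ 0.06  0.02 -0.04] hd 127.1
```

Call:
play_rows(
  series=[
    [0, [0, 0.03, 0.01], [0, 0, 0]],
    [0, [0, 0.03, 0.01], [0, 0, 0]],
    [0, [0, 0, 0], [0, 0, 0]],
    [0, [0, 0, 0], [0, 0, 0]],
  ],
)

```text
t: 8.93
tool_pos: [0.5387, 0.1354, 0.1656]
tool_rot: [0.999, -2.978, 0.0]
contact_force: [-0.4, -0.3, -4.4]
opening: 0.0209
grip_force: 50.7
```

```bash
python3 -c "
from h import *
st()"
```

```text
t 8.925 back x to face mm -25.6 y 0.01 hole z 116.6 F -0.0 0.5 -4.4 tq [ 0.    0.02 -0.02] hd 127.1
```

Call:
play_rows(
  series=[
    [0, [0, 0.03, 0.008], [0, 0, 0]],
    [0, [0, 0.03, 0.008], [0, 0, 0]],
    [0, [0, 0.03, 0.008], [0, 0, 0]],
    [0, [0, 0, 0], [0, 0, 0]],
    [0, [0, 0, 0], [0, 0, 0]],
  ],
)

```text
t: 9.55
tool_pos: [0.536, 0.139, 0.1644]
tool_rot: [0.999, -2.978, 0.0]
contact_force: [0.3, 0.5, -4.7]
opening: 0.021
grip_force: 50.7
```

```bash
python3 -c "
from h import *
st()
d=imaging.get_image('side')
cv2.imwrite('pics/c5.png',cv2.resize(d['color'][245:320,208:308],None,fx=8,fy=8,interpolation=2))"
```

```text
t 9.55 back x to face mm -21.1 y 0.05 hole z 115.4 F 0.2 -0.5 -4.7 tq [ 0.07  0.06 -0.09] hd 127.1
```

View pics/c5.png

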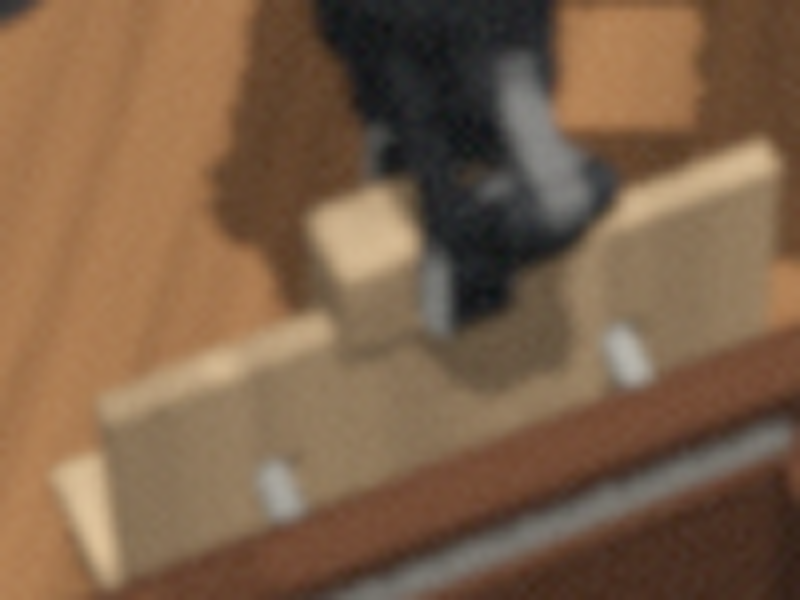

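The pins have gone shorter at (280,490) and (628,355), so both have entered the holes. I'll keep going down the slope.

Call:
play_rows(
  series=[
    [0, [0, 0.03, 0.008], [0, 0, 0]],
    [0, [0, 0.03, 0.008], [0, 0, 0]],
    [0, [0, 0.03, 0.008], [0, 0, 0]],
    [0, [0, 0.03, 0.008], [0, 0, 0]],
    [0, [0, 0, 0], [0, 0, 0]],
    [0, [0, 0, 0], [0, 0, 0]],
  ],
)

```text
t: 10.35
tool_pos: [0.5324, 0.1438, 0.1628]
tool_rot: [0.999, -2.978, -0.0]
contact_force: [0.1, -0.1, -4.1]
opening: 0.0213
grip_force: 50.7
```

```bash
python3 -c "
from h import *
st()"
```

```text
t 10.35 back x to face mm -15.0 y 0.09 hole z 113.8 F -0.1 -0.0 -4.1 tq [ 0.07  0.05 -0.02] hd 127.1
```

Call:
play_rows(
  series=[
    [0, [0, 0.03, 0.008], [0, 0, 0]],
    [0, [0, 0.03, 0.008], [0, 0, 0]],
    [0, [0, 0.03, 0.008], [0, 0, 0]],
    [0, [0, 0.03, 0.008], [0, 0, 0]],
    [0, [0, 0, 0], [0, 0, 0]],
    [0, [0, 0, 0], [0, 0, 0]],
  ],
)

```text
t: 11.1
tool_pos: [0.5287, 0.1487, 0.1612]
tool_rot: [-0.999, 2.978, 0.0]
contact_force: [0.9, -0.0, -4.2]
opening: 0.0211
grip_force: 50.7
```

Call:
play_rows(
  series=[
    [0, [0, 0.03, 0.008], [0, 0, 0]],
    [0, [0, 0.03, 0.008], [0, 0, 0]],
    [0, [0, 0, 0], [0, 0, 0]],
    [0, [0, 0, 0], [0, 0, 0]],
  ],
)

```text
t: 11.6
tool_pos: [0.5269, 0.1511, 0.1604]
tool_rot: [0.999, -2.978, -0.0]
contact_force: [0.7, 1.0, -5.1]
opening: 0.0211
grip_force: 50.7
```

```bash
python3 -c "
from h import *
st()"
```

```text
t 11.6 back x to face mm -6.0 y 0.16 hole z 111.4 F 0.4 -1.1 -5.1 tq [ 0.18 -0.06  0.01] hd 127.1
```

Call:
play_rows(
  series=[
    [0, [0, 0.02, 0.005], [0, 0, 0]],
    [0, [0, 0.02, 0.005], [0, 0, 0]],
    [0, [0, 0, 0], [0, 0, 0]],
    [0, [0, 0, 0], [0, 0, 0]],
  ],
)

```text
t: 12.1
tool_pos: [0.5258, 0.1527, 0.1599]
tool_rot: [-0.999, 2.978, 0.0]
contact_force: [1.0, 0.2, -4.5]
opening: 0.0213
grip_force: 50.7
```

Call:
play_rows(
  series=[
    [0, [0, 0.02, 0.005], [0, 0, 0]],
    [0, [0, 0.02, 0.005], [0, 0, 0]],
    [0, [0, 0, 0], [0, 0, 0]],
    [0, [0, 0, 0], [0, 0, 0]],
  ],
)

```text
t: 12.6
tool_pos: [0.5245, 0.1543, 0.1594]
tool_rot: [-0.999, 2.978, 0.0]
contact_force: [1.7, 0.2, -4.1]
opening: 0.0212
grip_force: 50.6
```

```bash
python3 -c "
from h import *
st()"
```

```text
t 12.6 back x to face mm -2.0 y 0.19 hole z 110.4 F -0.9 -1.5 -4.1 tq [ 0.19 -0.24  0.  ] hd 127.1
```

Call:
play_rows(
  series=[
    [0, [-0.01, 0.012, 0.002], [0, 0, 0]],
    [0, [0, 0.012, 0.002], [0, 0, 0]],
    [0, [0, 0, 0], [0, 0, 0]],
  ],
)

```text
t: 12.98
tool_pos: [0.524, 0.1554, 0.159]
tool_rot: [0.999, -2.978, 0.0]
contact_force: [0.0, -0.7, -5.1]
opening: 0.0213
grip_force: 50.6
```

Call:
play_rows(
  series=[
    [0, [0, 0.012, 0.002], [0, 0, 0]],
    [0, [0, 0.012, 0.002], [0, 0, 0]],
    [0, [0, 0, 0], [0, 0, 0]],
  ],
)

```text
t: 13.35
tool_pos: [0.5237, 0.1559, 0.1591]
tool_rot: [-0.999, 2.978, -0.002]
contact_force: [1.2, -1.9, -4.4]
opening: 0.0213
grip_force: 50.7
```

```bash
python3 -c "
from h import *
st()"
```

```text
t 13.35 back x to face mm -0.2 y -0.11 hole z 110.1 F -2.3 0.2 -4.4 tq [-0.69 -0.29 -0.31] hd 127.07
```

Call:
play_rows(
  series=[
    [0, [0, 0.012, 0], [0, 0, 0]],
    [0, [0, 0, 0], [0, 0, 0]],
    [0, [0, 0, 0], [0, 0, 0]],
  ],
)

```text
t: 13.72
tool_pos: [0.5235, 0.1561, 0.1591]
tool_rot: [-0.998, 2.979, -0.003]
contact_force: [1.9, -5.9, -4.0]
opening: 0.0213
grip_force: 50.8
```

```bash
python3 -c "
from h import *
st()"
```

```text
t 13.725 back x to face mm 0.1 y -0.09 hole z 110.1 F -5.8 1.9 -4.0 tq [-1.   -0.37 -0.41] hd 127.05
```

Call:
play_rows(
  series=[
    [0, [0, 0.012, 0], [0, 0, 0]],
    [0, [0, 0, 0], [0, 0, 0]],
    [0, [0, 0, 0], [0, 0, 0]],
  ],
)

```text
t: 14.1
tool_pos: [0.5235, 0.1562, 0.1591]
tool_rot: [-0.997, 2.978, -0.004]
contact_force: [2.2, -6.4, -5.7]
opening: 0.0213
grip_force: 50.8
```

```bash
python3 -c "
from h import *
st()"
```

```text
t 14.1 back x to face mm 0.2 y -0.11 hole z 110.1 F -6.4 2.0 -5.7 tq [-1.15 -0.54 -0.49] hd 127.03
```

Call:
play_rows(
  series=[
    [0.35, [0, 0, 0], [0, 0, 0]],
    [0.6, [0, 0, 0], [0, 0, 0]],
    [0.6, [0, 0, 0], [0, 0, 0]],
    [0.6, [0, 0, 0], [0, 0, 0]],
    [0.6, [0, 0, 0], [0, 0, 0]],
  ],
)

```text
t: 14.72
tool_pos: [0.5228, 0.1575, 0.1591]
tool_rot: [-1.0, 2.978, 0.0]
contact_force: [-0.1, 0.0, -0.7]
opening: 0.0514
grip_force: 0.0
```

```bash
python3 -c "
from h import *
st()
d=imaging.get_image('side')
cv2.imwrite('pics/c6.png',cv2.resize(d['color'][245:335,203:308],None,fx=6,fy=6,interpolation=2))"
```

```text
t 14.725 back x to face mm 1.6 y -0.32 hole z 110.1 F 0.1 0.1 -0.7 tq [-0.04  0.04 -0.01] hd 127.11
```

View pics/c6.png

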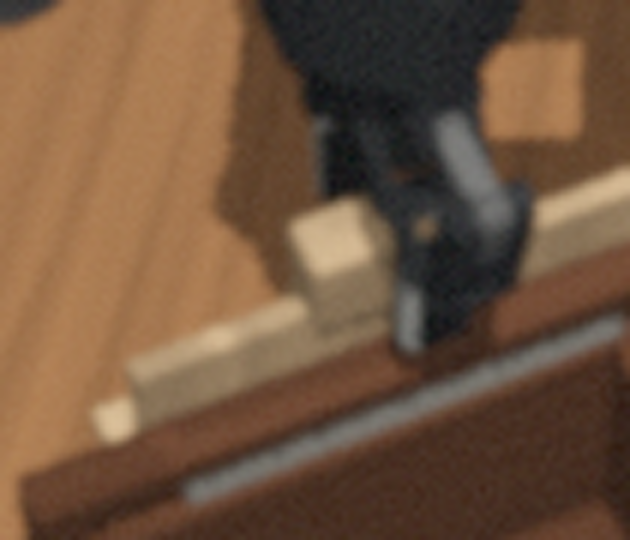

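Call:
play_rows(
  series=[
    [0.7, [0, 0, -0.3], [0, 0, 0]],
    [0.7, [0, 0, -0.6], [0, 0, 0]],
    [0.7, [0, 0, -0.9], [0, 0, 0]],
    [0.7, [0, 0, -0.9], [0, 0, 0]],
    [0.7, [0, -0.9, 0], [0, 0, 0]],
    [0.7, [0, -0.9, 0], [0, 0, 0]],
    [0.7, [0, -0.9, 0], [0, 0, 0]],
    [0.7, [0, -0.9, 0], [0, 0, 0]],
  ],
)

```text
t: 15.78
tool_pos: [0.6323, 0.0126, 0.2955]
tool_rot: [-0.999, 2.977, -0.001]
contact_force: [0.9, 0.3, -0.6]
opening: 0.0601
grip_force: 0.0
```

Call:
play_rows(
  series=[
    [0.7, [0, -0.9, 0], [0, 0, 0]],
    [0.7, [0, -0.9, 0], [0, 0, 0]],
    [0.7, [0, -0.9, 0], [0, 0, 0]],
    [0.7, [0, 0, 0], [0, 0, 0]],
    [0.7, [0, 0, 0], [0, 0, 0]],
  ],
)

```text
t: 16.4
tool_pos: [0.7127, -0.0937, 0.2947]
tool_rot: [-0.999, 2.978, 0.0]
contact_force: [0.1, -0.1, -0.3]
opening: 0.0594
grip_force: 0.0
```

```bash
python3 -c "
from h import *
st()
d=imaging.get_image('side');t=imaging.get_image('top')
a=cv2.resize(d['color'][245:345,195:310],None,fx=4,fy=4,interpolation=2)
b=cv2.resize(t['color'][165:275,105:190],None,fx=4,fy=4,interpolation=2)
c=np.zeros((440,800,3),np.uint8);c[:400,:460]=a;c[:,460:]=b
cv2.imwrite('pics/c7.png',c)"
```

```text
t 16.4 back x to face mm -313.2 y -3.6 hole z 245.7 F -0.2 -0.0 -0.3 tq [ 0.02 -0.04 -0.04] hd 127.09
```

View pics/c7.png

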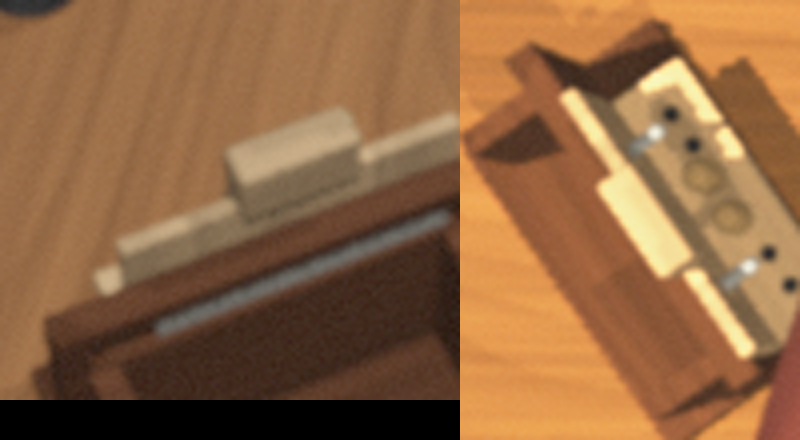

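```bash
python3 -c "
from h import *
T=imaging.get_image('top')
k=lambda u,v:(105+(u-460)/4-.4,165+v/4-.4)
def q(n,P,z):
    m=[onz(T,*k(*p),z) for p in P];print(n,[((p@ex+.182)*1e3).round(1) for p in m],[((p@ey+.516)*1e3).round(1) for p in m])
q('bar (back +7-4,front)',[(597,185),(663,278),(628,170),(693,258)],.185)
q('plate back',[(562,92),(740,357)],.155)
q('plate front',[(575,88),(753,350)],.155)
q('board back edge',[(505,55),(660,430)],.130)
S=imaging.get_image('side')
k=lambda u,v:(195+u/4-.4,245+v/4-.4)
for n,P,z in(('S plate back top',[(118,240),(120,242)],.155),('S bar back top',[(228,152),(232,160),(358,132)],.185),('S board front top',[(50,318),(125,292),(245,222)],.130),):
    m=[onz(S,*k(*p),z) for p in P];print(n,[((p@ex+.182)*1e3).round(1) for p in m],[((p@ey+.516)*1e3).round(1) for p in m])
"
```

```text
bar (back +7-4,front) [np.float64(5.1), np.float64(4.6), np.float64(-12.5), np.float64(-14.1)] [np.float64(-27.1), np.float64(32.3), np.float64(-24.2), np.float64(32.8)]
plate back [np.float64(-2.7), np.float64(0.2)] [np.float64(-84.3), np.float64(86.5)]
plate front [np.float64(-9.6), np.float64(-7.6)] [np.float64(-82.0), np.float64(87.4)]
board back edge [np.float64(15.3), np.float64(62.3)] [np.float64(-124.6), np.float64(91.9)]
S plate back top [np.float64(-8.5), np.float64(-7.1)] [np.float64(-83.9), np.float64(-83.4)]
S bar back top [np.float64(-11.4), np.float64(-6.6), np.float64(3.2)] [np.float64(-28.4), np.float64(-28.6), np.float64(28.8)]
S board front top [np.float64(0.8), np.float64(2.4), np.float64(-9.3)] [np.float64(-121.6), np.float64(-86.5), np.float64(-22.3)]
```

```bash
python3 -c "
from h import *
for Y in(.065,-.065):plan(ex*-.24+ey*(-.516+Y)+[0,0,.108],126.5)
"
```

```text
t 16.6 pos [ 0.7124 -0.0928  0.2948] hd 127.17 tilt z [ 7.e-04 -1.e-04 -1.e+00] tool shift units [1.272 5.185 3.733] az units 0.084 F [ 0.  -1.1  0. ] grip 0.0 op 0.06003193789492698
t 16.6 pos [ 0.7124 -0.0928  0.2948] hd 127.17 tilt z [ 7.e-04 -1.e-04 -1.e+00] tool shift units [-1.328  5.154  3.734] az units 0.084 F [ 0.  -1.1  0. ] grip 0.0 op 0.06003193789492698
```

Call:
play_rows(
  series=[
    [0, [0.18, 0.74, 0], [0, 0, 0]],
    [0, [0.18, 0.74, 0], [0, 0, 0]],
    [0, [0.18, 0.74, 0], [0, 0, 0]],
    [0, [0.18, 0.74, 0], [0, 0, 0]],
    [0, [0.18, 0.74, 0], [0, 0, 0]],
    [0, [0.18, 0.74, 0], [0, 0, 0]],
    [0, [0.18, 0.74, 0], [0, 0, 0.084]],
    [0, [0, 0, 0], [0, 0, 0]],
  ],
)

```text
t: 17.6
tool_pos: [0.5047, 0.0765, 0.2947]
tool_rot: [-0.986, 2.981, -0.001]
contact_force: [-0.1, -0.6, 0.2]
opening: 0.0001
grip_force: 0.0
```

Call:
play_rows(
  series=[
    [0, [0, 0, 0.6], [0, 0, 0]],
    [0, [0, 0, 0.9], [0, 0, 0]],
    [0, [0, 0, 0.9], [0, 0, 0]],
    [0, [0, 0, 0.9], [0, 0, 0]],
    [0, [0, 0, 0.43], [0, 0, 0]],
    [0, [0, 0, 0], [0, 0, 0]],
    [0, [0, 0, 0], [0, 0, 0]],
  ],
)

```text
t: 18.48
tool_pos: [0.5074, 0.0746, 0.109]
tool_rot: [-0.981, 2.982, -0.001]
contact_force: [0.4, -0.9, 0.5]
opening: -0.0001
grip_force: 0.0
```

```bash
python3 -c "
from h import *
plan(ex*-.208+ey*(-.516+.065)+[0,0,.108],126.5)
"
```

```text
t 18.475 pos [0.5074 0.0746 0.109 ] hd 126.42 tilt z [ 2.3e-03 -1.0e-04 -1.0e+00] tool shift units [0.026 0.677 0.018] az units -0.009 F [ 0.4 -0.9  0.5] grip 0.0 op -7.573764163174327e-05
```

Call:
play_rows(
  series=[
    [0, [0, 0.2, 0], [0, 0, 0]],
    [0, [0, 0.2, 0], [0, 0, 0]],
    [0, [0, 0.06, 0], [0, 0, 0]],
    [0, [0, 0.06, 0], [0, 0, 0]],
    [0, [0, 0, 0], [0, 0, 0]],
  ],
)

```text
t: 19.1
tool_pos: [0.4915, 0.0956, 0.1085]
tool_rot: [-0.981, 2.983, -0.001]
contact_force: [1.5, -3.3, 3.4]
opening: -0.0
grip_force: 0.0
```

Call:
play_rows(
  series=[
    [0, [0, 0.04, 0], [0, 0, 0]],
    [0, [0, 0.04, 0], [0, 0, 0]],
    [0, [0, 0, 0], [0, 0, 0]],
  ],
)

```text
t: 19.48
tool_pos: [0.4893, 0.0986, 0.1083]
tool_rot: [-0.981, 2.983, -0.001]
contact_force: [2.4, -3.6, 4.3]
opening: -0.0001
grip_force: 0.0
```

```bash
python3 -c "
from h import *
st()
"
```

```text
t 19.475 back x to face mm -25.8 y 61.57 hole z 59.3 F -4.3 0.2 4.3 tq [-0.43 -0.22  0.03] hd 126.41
```

Call:
play_rows(
  series=[
    [0, [0, -0.2, 0], [0, 0, 0]],
    [0, [0, -0.2, 0], [0, 0, 0]],
    [0, [0.16, 0, -0.4], [0, 0, 0]],
    [0, [0, 0, 0], [0, 0, 0]],
    [0, [0, 0, 0], [0, 0, 0]],
  ],
)

```text
t: 20.1
tool_pos: [0.4933, 0.0781, 0.1263]
tool_rot: [0.981, -2.983, -0.002]
contact_force: [0.7, -0.0, -0.1]
opening: -0.0
grip_force: 0.0
```

```bash
python3 -c "
from h import *
st()
"
```

```text
t 20.1 back x to face mm -44.7 y 70.63 hole z 77.3 F -0.4 -0.5 -0.1 tq [-0.06  0.05 -0.01] hd 126.42
```

Call:
play_rows(
  series=[
    [0, [0, 0.15, 0], [0, 0, 0]],
    [0, [0, 0.1, 0], [0, 0, 0]],
    [0, [0, 0.05, 0], [0, 0, 0]],
    [0, [0, 0, 0], [0, 0, 0]],
    [0, [0, 0, 0], [0, 0, 0]],
  ],
)

```text
t: 20.72
tool_pos: [0.4851, 0.0901, 0.1276]
tool_rot: [-0.982, 2.984, -0.0]
contact_force: [0.3, 0.3, 1.0]
opening: 0.0001
grip_force: 0.0
```

```bash
python3 -c "
from h import *
st()
"
```

```text
t 20.725 back x to face mm -30.1 y 70.09 hole z 78.6 F 0.1 -0.4 1.0 tq [-0.04  0.01  0.05] hd 126.43
```

Call:
play_rows(
  series=[
    [0, [0, 0.04, 0], [0, 0, 0]],
    [0, [0, 0.04, 0], [0, 0, 0]],
    [0, [0, 0, 0], [0, 0, 0]],
  ],
)

```text
t: 21.1
tool_pos: [0.4826, 0.0934, 0.1275]
tool_rot: [-0.982, 2.984, 0.0]
contact_force: [0.3, -0.5, -0.1]
opening: -0.0002
grip_force: 0.0
```

```bash
python3 -c "
from h import *
st()
"
```

```text
t 21.1 back x to face mm -26.0 y 70.14 hole z 78.5 F -0.6 0.1 -0.1 tq [-0.03 -0.03 -0.03] hd 126.43
```

Call:
play_rows(
  series=[
    [0, [0, 0.04, 0], [0, 0, 0]],
    [0, [0, 0.04, 0], [0, 0, 0]],
    [0, [0, 0, 0], [0, 0, 0]],
  ],
)

```text
t: 21.48
tool_pos: [0.4801, 0.0966, 0.1275]
tool_rot: [0.982, -2.984, -0.0]
contact_force: [0.3, 0.2, -0.7]
opening: -0.0002
grip_force: 0.0
```

Call:
play_rows(
  series=[
    [0, [0, 0.03, 0], [0, 0, 0]],
    [0, [0, 0.03, 0], [0, 0, 0]],
    [0, [0, 0, 0], [0, 0, 0]],
  ],
)

```text
t: 21.85
tool_pos: [0.4784, 0.099, 0.1275]
tool_rot: [0.982, -2.984, -0.0]
contact_force: [-0.9, -0.5, -0.4]
opening: 0.0
grip_force: 0.1
```

```bash
python3 -c "
from h import *
st()
"
```

```text
t 21.85 back x to face mm -19.0 y 70.17 hole z 78.5 F 0.1 1.0 -0.4 tq [-0.03  0.02 -0.04] hd 126.43
```

Call:
play_rows(
  series=[
    [0, [0, 0.02, 0], [0, 0, 0]],
    [0, [0, 0.02, 0], [0, 0, 0]],
    [0, [0, 0, 0], [0, 0, 0]],
  ],
)

```text
t: 22.22
tool_pos: [0.4774, 0.1003, 0.1276]
tool_rot: [-0.982, 2.984, -0.001]
contact_force: [1.0, -1.6, 0.3]
opening: 0.0004
grip_force: 0.9
```

```bash
python3 -c "
from h import *
st()
"
```

```text
t 22.225 back x to face mm -17.3 y 70.12 hole z 78.6 F -1.8 0.2 0.3 tq [-0.29 -0.18 -0.01] hd 126.43
```

Call:
play_rows(
  series=[
    [0, [0, 0.02, 0], [0, 0, 0]],
    [0, [0, 0.02, 0], [0, 0, 0]],
    [0, [0, 0, 0], [0, 0, 0]],
  ],
)

```text
t: 22.6
tool_pos: [0.4767, 0.1017, 0.1281]
tool_rot: [-0.982, 2.983, -0.002]
contact_force: [1.9, -5.3, 1.0]
opening: -0.0001
grip_force: 2.7
```

```bash
python3 -c "
from h import *
st()
"
```

```text
t 22.6 back x to face mm -15.8 y 69.89 hole z 79.1 F -5.4 1.6 1.0 tq [-0.76 -0.44 -0.03] hd 126.43
```

Call:
play_rows(
  series=[
    [0, [0, 0.02, 0], [0, 0, 0]],
    [0, [0, 0, 0], [0, 0, 0]],
    [0, [0, 0, 0], [0, 0, 0]],
  ],
)

```text
t: 22.98
tool_pos: [0.4765, 0.1021, 0.1283]
tool_rot: [-0.981, 2.983, -0.004]
contact_force: [3.3, -4.5, 2.3]
opening: -0.0
grip_force: 3.4
```

```bash
python3 -c "
from h import *
st()
"
```

```text
t 22.975 back x to face mm -15.3 y 69.84 hole z 79.3 F -5.6 0.0 2.3 tq [-0.93 -0.48  0.01] hd 126.42
```

Call:
play_rows(
  series=[
    [0, [0, 0.02, 0], [0, 0, 0]],
    [0, [0, 0, 0], [0, 0, 0]],
    [0, [0, 0, 0], [0, 0, 0]],
  ],
)

```text
t: 23.35
tool_pos: [0.4763, 0.1025, 0.1285]
tool_rot: [-0.981, 2.982, -0.006]
contact_force: [3.7, -8.1, 1.8]
opening: -0.0002
grip_force: 4.4
```

```bash
python3 -c "
from h import *
st()
"
```

```text
t 23.35 back x to face mm -15.0 y 69.78 hole z 79.5 F -8.7 1.8 1.8 tq [-1.25 -0.62 -0.03] hd 126.42
```

Call:
play_rows(
  series=[
    [0, [0, -0.3, 0], [0, 0, 0]],
    [0, [0, -0.5, 0], [0, 0, 0]],
    [0, [0, 0, -0.9], [0, 0, 0]],
    [0, [0, 0, -0.9], [0, 0, 0]],
    [0, [-0.7, 0, 0], [0, 0, 0]],
    [0, [-0.7, 0, 0], [0, 0, 0]],
    [0, [-0.7, 0, 0], [0, 0, 0]],
    [0, [-0.7, 0, 0], [0, 0, 0]],
  ],
)

```text
t: 24.35
tool_pos: [0.6119, 0.1556, 0.2166]
tool_rot: [0.981, -2.982, -0.003]
contact_force: [0.3, -0.9, -0.3]
opening: 0.0
grip_force: 0.0
```

Call:
play_rows(
  series=[
    [0, [0, 0, 0], [0, 0, 0]],
    [0, [0, 0, 0.6], [0, 0, 0]],
    [0, [0, 0, 0.7], [0, 0, 0]],
    [0, [0, 0, 0.5], [0, 0, 0]],
    [0, [0, 0, 0], [0, 0, 0]],
    [0, [0, 0, 0], [0, 0, 0]],
  ],
)

```text
t: 25.1
tool_pos: [0.6116, 0.1545, 0.1287]
tool_rot: [-0.981, 2.983, 0.0]
contact_force: [0.1, -0.2, 0.6]
opening: 0.0
grip_force: 0.0
```

```bash
python3 -c "
from h import *
st()
plan(ex*-.205+ey*(-.516-.070)+[0,0,.128],126.5)
"
```

```text
t 25.1 back x to face mm -53.6 y -69.94 hole z 79.7 F -0.2 0.0 0.6 tq [-0.04 -0.04 -0.03] hd 126.41
t 25.1 pos [0.6116 0.1545 0.1287] hd 126.41 tilt z [ 1.e-03  5.e-04 -1.e+00] tool shift units [-0.048  0.693  0.013] az units -0.012 F [ 0.1 -0.2  0.6] grip 0.0 op 2.166050671748359e-05
```

Call:
play_rows(
  series=[
    [0, [0, 0.2, 0], [0, 0, 0]],
    [0, [0, 0.2, 0], [0, 0, 0]],
    [0, [0, 0.1, 0], [0, 0, 0]],
    [0, [0, 0.06, 0], [0, 0, 0]],
    [0, [0, 0.04, 0], [0, 0, 0]],
    [0, [0, 0, 0], [0, 0, 0]],
  ],
)

```text
t: 25.85
tool_pos: [0.5935, 0.1789, 0.1275]
tool_rot: [0.982, -2.984, 0.0]
contact_force: [-0.3, 0.4, 0.4]
opening: -0.0001
grip_force: 0.0
```

Call:
play_rows(
  series=[
    [0, [0, 0.04, 0], [0, 0, 0]],
    [0, [0, 0.04, 0], [0, 0, 0]],
    [0, [0, 0, 0], [0, 0, 0]],
  ],
)

```text
t: 26.22
tool_pos: [0.5911, 0.1821, 0.1274]
tool_rot: [0.982, -2.984, -0.0]
contact_force: [0.8, 0.3, 0.1]
opening: 0.0001
grip_force: 0.1
```

```bash
python3 -c "
from h import *
st()
"
```

```text
t 26.225 back x to face mm -19.2 y -69.84 hole z 78.4 F -0.2 -0.8 0.1 tq [-0.05 -0.05 -0.05] hd 126.42
```

Call:
play_rows(
  series=[
    [0, [0, 0.02, 0], [0, 0, 0]],
    [0, [0, 0.02, 0], [0, 0, 0]],
    [0, [0, 0, 0], [0, 0, 0]],
  ],
)

```text
t: 26.6
tool_pos: [0.5901, 0.1834, 0.1275]
tool_rot: [-0.982, 2.984, -0.001]
contact_force: [0.7, -1.8, -0.1]
opening: -0.0001
grip_force: 1.0
```

```bash
python3 -c "
from h import *
st()
"
```

```text
t 26.6 back x to face mm -17.6 y -69.81 hole z 78.5 F -1.8 0.5 -0.1 tq [-0.29 -0.19 -0.03] hd 126.43
```

Call:
play_rows(
  series=[
    [0, [0, 0.02, 0], [0, 0, 0]],
    [0, [0, 0.02, 0], [0, 0, 0]],
    [0, [0, 0, 0], [0, 0, 0]],
  ],
)

```text
t: 26.98
tool_pos: [0.5892, 0.1846, 0.1279]
tool_rot: [-0.982, 2.984, -0.002]
contact_force: [2.2, -4.5, 0.8]
opening: -0.0
grip_force: 2.6
```

```bash
python3 -c "
from h import *
st()
"
```

```text
t 26.975 back x to face mm -16.0 y -69.81 hole z 78.9 F -5.0 0.9 0.8 tq [-0.85 -0.32  0.07] hd 126.42
```

Call:
play_rows(
  series=[
    [0, [0, 0.02, 0], [0, 0, 0]],
    [0, [0, 0.02, 0], [0, 0, 0]],
    [0, [0, 0, 0], [0, 0, 0]],
  ],
)

```text
t: 27.35
tool_pos: [0.5885, 0.1855, 0.1284]
tool_rot: [-0.981, 2.983, -0.005]
contact_force: [2.3, -7.3, 1.7]
opening: 0.0001
grip_force: 3.8
```

```bash
python3 -c "
from h import *
st()
"
```

```text
t 27.35 back x to face mm -14.9 y -69.78 hole z 79.4 F -7.2 2.5 1.7 tq [-1.2  -0.36  0.07] hd 126.41
```

Call:
play_rows(
  series=[
    [0, [0, -0.3, 0], [0, 0, 0]],
    [0, [0, -0.6, 0], [0, 0, 0]],
    [0, [0, -0.6, -0.5], [0, 0, 0]],
    [0, [0, -0.8, -0.8], [0, 0, 0]],
    [0, [0, -0.9, -0.8], [0, 0, 0]],
    [0, [0, -0.9, 0], [0, 0, 0]],
    [0, [0, -0.9, 0], [0, 0, 0]],
    [0, [0, -0.9, 0], [0, 0, 0]],
  ],
)

```text
t: 28.35
tool_pos: [0.7635, -0.0514, 0.232]
tool_rot: [-0.982, 2.984, 0.003]
contact_force: [1.4, -0.0, 0.7]
opening: 0.0003
grip_force: 0.0
```

Run:
```python
from h import *
st()
T=imaging.get_image('top');a=T['color'][165:275,105:200].astype(int)
m=((a[:,:,0]>120)&(a[:,:,1]>170)).astype(np.uint8)
n,l,s,c=cv2.connectedComponentsWithStats(m)
for i in range(1,n):
    if s[i,4]>25:
        p=onz(T,*(c[i]+[105,165]),.185 if s[i,4]>150 else .155);print(s[i],"x",((p@ex+.182)*1e3).round(1),"y",((p@ey+.516)*1e3).round(1))
old=cv2.imread('pics/top0.png')
```

```text
t 28.35 back x to face mm -309.5 y -69.59 hole z 183.0 F -0.9 -1.2 0.7 tq [ 0.01  0.04 -0.  ] hd 126.44
[ 45  14  26  24 109] x -57.9 y -46.2
[ 28  21  32  46 362] x -11.8 y -10.3
```

Run:
```python
from h import *
T=imaging.get_image('top');b=T['color'][:,:,0].astype(np.float32)
xs=np.arange(-24,17,2)
print("x  ",xs)
for y,z in((-60,.155),(-45,.155),(-10,.185),(10,.185),(20,.185),(50,.155),(70,.155)):
    P=np.array([proj(T,ex*(-.182+x/1e3)+ey*(-.516+y/1e3)+[0,0,z]) for x in xs],np.float32)
    print(y,cv2.remap(b,P[:,:1],P[:,1:],cv2.INTER_LINEAR).ravel().astype(int))
```

```text
x   [-24 -22 -20 -18 -16 -14 -12 -10  -8  -6  -4  -2   0   2   4   6   8  10
  12  14  16]
-60 [ 81  70  67  72  95 135 159 164 145 106  65  54  57  59  59  59  60  60
  56  48  45]
-45 [ 83  74  71  72  86 115 136 138 127  98  62  55  58  59  61  60  60  60
  63  60  60]
-10 [ 78 104 130 145 147 148 155 160 165 167 164 146 111  72  60  58  59  58
  60  60  60]
10 [ 78  99 131 145 150 153 154 160 165 166 165 148 111  73  62  59  61  61
  60  60  60]
20 [ 74  99 129 150 151 151 151 152 154 162 164 148 113  73  60  58  54  53
  55  55  54]
50 [ 61  60  62  62  77 110 141 161 160 132  92  66  62  62  60  59  61  66
  60  56  55]
70 [68 69 66 66 66 65 64 64 65 64 65 62 63 61 60 63 60 57 55 56 56]
```

Run:
```python
from h import *
T=imaging.get_image('top');cv2.imwrite('pics/t9.png',T['color'])
old=T['color'].copy();old[165:275,105:190]=cv2.resize(cv2.imread('pics/c7.png')[:440,460:],(85,110),interpolation=cv2.INTER_AREA)
xs=np.arange(-24,17,2);ys=np.arange(-100,101,8)
for nm,im in(("old",old),("new",T['color'])):
    b=im[:,:,0].astype(np.float32)
    s=lambda x,y,z:cv2.remap(b,*[np.float32([[v]]) for v in proj(T,ex*(-.182+x/1e3)+ey*(-.516+y/1e3)+[0,0,z])],cv2.INTER_LINEAR).item()
    print(nm)
    for y,z in((-60,.155),(0,.185),(50,.155),(70,.155)):print(y,[int(s(x,y,z)) for x in xs])
    for x,z in((-4,.155),(-10,.155),(-4,.185),(-12,.185)):print("along y x=",x,z,[int(s(x,y,z)) for y in ys])
```

```text
old
-60 [103, 95, 77, 68, 67, 66, 72, 97, 134, 160, 166, 152, 113, 74, 59, 58, 60, 60, 57, 51, 45]
0 [79, 68, 66, 71, 95, 125, 147, 152, 154, 157, 162, 166, 170, 170, 156, 119, 77, 61, 57, 56, 59]
50 [129, 127, 126, 127, 118, 99, 88, 103, 138, 163, 165, 149, 115, 77, 62, 62, 63, 62, 59, 56, 54]
70 [102, 92, 76, 68, 66, 68, 74, 95, 131, 155, 160, 147, 109, 75, 63, 62, 62, 61, 59, 56, 54]
along y x= -4 0.155 [46, 49, 88, 157, 156, 166, 159, 142, 146, 159, 151, 151, 153, 154, 152, 154, 120, 163, 159, 164, 158, 158, 167, 172, 52, 42]
along y x= -10 0.155 [29, 37, 47, 93, 93, 97, 97, 90, 92, 114, 112, 114, 115, 116, 115, 115, 98, 96, 93, 102, 99, 96, 105, 112, 64, 34]
along y x= -4 0.185 [56, 63, 56, 82, 96, 92, 93, 89, 83, 104, 165, 161, 161, 162, 163, 154, 152, 86, 99, 92, 94, 89, 87, 93, 67, 57]
along y x= -12 0.185 [42, 32, 35, 96, 140, 140, 148, 136, 128, 131, 149, 145, 148, 147, 147, 148, 146, 93, 161, 147, 144, 141, 152, 157, 85, 35]
new
-60 [80, 73, 67, 71, 95, 133, 158, 163, 145, 106, 64, 50, 56, 60, 62, 62, 61, 60, 57, 49, 43]
0 [79, 99, 131, 145, 146, 148, 155, 159, 164, 167, 166, 152, 112, 73, 59, 60, 60, 57, 58, 59, 59]
50 [62, 62, 61, 59, 70, 104, 138, 159, 158, 134, 92, 64, 62, 62, 62, 61, 61, 61, 57, 54, 54]
70 [69, 68, 68, 68, 67, 65, 67, 64, 65, 64, 63, 64, 62, 62, 62, 62, 62, 61, 58, 55, 52]
along y x= -4 0.155 [47, 47, 52, 63, 61, 64, 65, 65, 76, 162, 163, 161, 163, 164, 159, 152, 113, 94, 88, 95, 59, 64, 64, 66, 70, 71]
along y x= -10 0.155 [36, 28, 83, 155, 154, 163, 158, 138, 142, 159, 149, 149, 147, 151, 150, 150, 115, 169, 155, 145, 62, 66, 68, 69, 70, 72]
along y x= -4 0.185 [62, 60, 63, 58, 60, 60, 61, 60, 58, 96, 162, 163, 164, 165, 165, 162, 163, 68, 60, 62, 60, 60, 62, 69, 67, 69]
along y x= -12 0.185 [41, 33, 38, 96, 123, 125, 136, 126, 124, 129, 161, 154, 156, 156, 156, 150, 148, 105, 158, 147, 85, 62, 67, 69, 71, 71]
```

```bash
python3 -c "
from h import *
plan(ex*-.192+ey*(-.514)+[0,0,.25],126.6)
"
```

```text
t 28.5 pos [ 0.7632 -0.0523  0.231 ] hd 126.28 tilt z [-0.0016  0.0018 -1.    ] tool shift units [ 1.392  6.076 -0.365] az units -0.04 F [-0.2  0.6 -0.4] grip 0.0 op -0.0002692098642823505
```

Call:
play_rows(
  series=[
    [1, [0.2, 0.87, -0.18], [0, 0, 0]],
    [1, [0.2, 0.87, -0.18], [0, 0, 0]],
    [1, [0.2, 0.87, 0], [0, 0, 0]],
    [1, [0.2, 0.87, 0], [0, 0, 0]],
    [1, [0.2, 0.87, 0], [0, 0, 0]],
    [1, [0.2, 0.87, 0], [0, 0, 0]],
    [1, [0.19, 0.86, 0], [0, 0, -0.04]],
    [1, [0, 0, 0], [0, 0, 0]],
  ],
)

```text
t: 29.5
tool_pos: [0.5239, 0.1554, 0.2506]
tool_rot: [-0.997, 2.979, 0.002]
contact_force: [0.1, -0.8, -1.0]
opening: 0.0855
grip_force: 0.0
```

Call:
play_rows(
  series=[
    [1, [0, 0, 0], [0, 0, 0]],
    [1, [0, 0, 0], [0, 0, 0]],
  ],
)

```text
t: 29.75
tool_pos: [0.5268, 0.1524, 0.2505]
tool_rot: [-0.989, 2.982, 0.0]
contact_force: [0.4, -0.5, 0.1]
opening: 0.0854
grip_force: 0.0
```

```bash
python3 -c "
from h import *
plan(ex*-.192+ey*(-.514)+[0,0,.161],126.6)
"
```

```text
t 29.75 pos [0.5268 0.1524 0.2505] hd 126.7 tilt z [-0.e+00  2.e-04 -1.e+00] tool shift units [ 0.003 -0.024  1.789] az units 0.013 F [ 0.4 -0.5  0.1] grip 0.0 op 0.08537942302077847
```

Call:
play_rows(
  series=[
    [1, [0, -0.024, 0.5], [0, 0, 0]],
    [1, [0, 0, 0.6], [0, 0, 0]],
    [1, [0, 0, 0.49], [0, 0, 0]],
    [1, [0, 0, 0.2], [0, 0, 0]],
    [1, [0, 0, 0], [0, 0, 0]],
    [1, [0, 0, 0], [0, 0, 0]],
  ],
)

```text
t: 30.5
tool_pos: [0.528, 0.1518, 0.1624]
tool_rot: [-0.989, 2.98, -0.001]
contact_force: [-0.3, 0.3, 0.2]
opening: 0.0854
grip_force: 0.0
```

Call:
play_rows(
  series=[
    [0.4, [0, 0, 0], [0, 0, 0]],
    [0.3, [0, 0, 0], [0, 0, 0]],
    [0.2, [0, 0, 0], [0, 0, 0]],
    [0, [0, 0, 0], [0, 0, 0]],
    [0, [0, 0, 0], [0, 0, 0]],
    [0, [0, 0, 0], [0, 0, 0]],
    [0, [0, 0, 0], [0, 0, 0]],
  ],
  force=45,
)

```text
t: 31.38
tool_pos: [0.5269, 0.1522, 0.1612]
tool_rot: [0.99, -2.981, -0.001]
contact_force: [-2.1, 2.0, 2.9]
opening: 0.0215
grip_force: 45.1
```

```bash
python3 -c "
from h import *
st();print(ctrl.get_obs()['opening'],ctrl.get_obs()['grip_force'])
"
```

```text
t 31.375 back x to face mm -5.1 y -0.51 hole z 112.2 F 2.9 0.5 2.9 tq [0.55 0.56 0.07] hd 126.75
0.02145317120963406 45.129520297050476
```

Call:
play_rows(
  series=[
    [0, [0, 0.02, 0.005], [0, 0, 0]],
    [0, [0, 0.02, 0.005], [0, 0, 0]],
    [0, [0, 0, 0], [0, 0, 0]],
  ],
)

```text
t: 31.75
tool_pos: [0.5266, 0.1529, 0.1611]
tool_rot: [-0.989, 2.98, -0.003]
contact_force: [0.3, -2.2, 3.7]
opening: 0.021
grip_force: 44.4
```

Call:
play_rows(
  series=[
    [0, [0, 0.02, 0.005], [0, 0, 0]],
    [0, [0, 0.02, 0.005], [0, 0, 0]],
    [0, [0, 0, 0], [0, 0, 0]],
  ],
)

```text
t: 32.12
tool_pos: [0.525, 0.1553, 0.1603]
tool_rot: [-0.99, 2.98, 0.0]
contact_force: [1.7, -0.7, 3.7]
opening: 0.0212
grip_force: 45.3
```

```bash
python3 -c "
from h import *
st()
"
```

```text
t 32.125 back x to face mm -1.4 y -0.82 hole z 111.3 F -1.6 -0.9 3.7 tq [-0.31 -0.33 -0.04] hd 126.75
```

Call:
play_rows(
  series=[
    [0, [0, 0.015, 0], [0, 0, 0]],
    [0, [0, 0.015, 0], [0, 0, 0]],
    [0, [0, 0, 0], [0, 0, 0]],
  ],
)

```text
t: 32.5
tool_pos: [0.5245, 0.1558, 0.1603]
tool_rot: [-0.989, 2.98, -0.003]
contact_force: [3.8, -2.6, 4.4]
opening: 0.0217
grip_force: 45.0
```

```bash
python3 -c "
from h import *
st()
"
```

```text
t 32.5 back x to face mm -0.7 y -0.69 hole z 111.3 F -4.4 -1.5 4.4 tq [-0.92 -0.97 -0.12] hd 126.73
```

Call:
play_rows(
  series=[
    [0, [0, 0.015, 0], [0, 0, 0]],
    [0, [0, 0.015, 0], [0, 0, 0]],
    [0, [0, 0, 0], [0, 0, 0]],
  ],
)

```text
t: 32.88
tool_pos: [0.5239, 0.1565, 0.1603]
tool_rot: [-0.989, 2.98, -0.005]
contact_force: [4.7, -5.2, 4.5]
opening: 0.0209
grip_force: 44.8
```

```bash
python3 -c "
from h import *
st()
"
```

```text
t 32.875 back x to face mm 0.2 y -0.68 hole z 111.3 F -7.0 -0.7 4.5 tq [-1.26 -1.18 -0.12] hd 126.72
```

Call:
play_rows(
  series=[
    [0, [0, 0.015, 0], [0, 0, 0]],
    [0, [0, 0, 0], [0, 0, 0]],
    [0, [0, 0, 0], [0, 0, 0]],
  ],
)

```text
t: 33.25
tool_pos: [0.5239, 0.1566, 0.1603]
tool_rot: [-0.988, 2.979, -0.007]
contact_force: [6.6, -6.9, 2.4]
opening: 0.0211
grip_force: 44.7
```

```bash
python3 -c "
from h import *
st()
"
```

```text
t 33.25 back x to face mm 0.2 y -0.67 hole z 111.3 F -9.5 -1.1 2.4 tq [-1.45 -1.37 -0.14] hd 126.71
```

Call:
play_rows(
  series=[
    [0.35, [0, 0, 0], [0, 0, 0]],
    [0.6, [0, 0, 0], [0, 0, 0]],
    [0.6, [0, 0, 0], [0, 0, 0]],
    [0.6, [0, 0, 0], [0, 0, 0]],
    [0.6, [0, 0, 0], [0, 0, 0]],
  ],
)

```text
t: 33.88
tool_pos: [0.5222, 0.1582, 0.1599]
tool_rot: [0.99, -2.981, -0.0]
contact_force: [0.6, 0.6, 0.4]
opening: 0.051
grip_force: 0.0
```

Call:
play_rows(
  series=[
    [0.6, [0, 0, -0.3], [0, 0, 0]],
    [0.6, [0, 0, -0.6], [0, 0, 0]],
    [0.6, [0, 0, -0.9], [0, 0, 0]],
    [0.6, [0, 0, -0.9], [0, 0, 0]],
    [0.6, [0, -0.9, 0], [0, 0, 0]],
    [0.6, [0, -0.9, 0], [0, 0, 0]],
    [0.6, [0, -0.9, 0], [0, 0, 0]],
    [0.6, [0, -0.9, 0], [0, 0, 0]],
  ],
)

```text
t: 34.88
tool_pos: [0.6311, 0.0127, 0.2966]
tool_rot: [-0.99, 2.98, -0.001]
contact_force: [0.7, 0.4, -0.7]
opening: 0.0513
grip_force: 0.0
```

Call:
play_rows(
  series=[
    [0.6, [0, -0.9, 0], [0, 0, 0]],
    [0.6, [0, -0.9, 0], [0, 0, 0]],
    [0.6, [0, -0.9, 0], [0, 0, 0]],
    [0.6, [0, 0, 0], [0, 0, 0]],
    [0.6, [0, 0, 0], [0, 0, 0]],
  ],
)

```text
t: 35.5
tool_pos: [0.7108, -0.094, 0.2957]
tool_rot: [-0.99, 2.981, 0.0]
contact_force: [-0.2, 0.4, -0.6]
opening: 0.0512
grip_force: 0.0
```

```bash
cat > chk.py <<'E'
from h import *
T=imaging.get_image('top')
xs=np.arange(-24,17,2)
b=T['color'][:,:,0].astype(np.float32)
s=lambda x,y,z:cv2.remap(b,*[np.float32([[v]]) for v in proj(T,ex*(-.182+x/1e3)+ey*(-.516+y/1e3)+[0,0,z])],cv2.INTER_LINEAR).item()
for y,z in((-60,.155),(0,.185),(20,.185),(50,.155),(70,.155)):print(y,[int(s(x,y,z)) for x in xs])
E
python3 chk.py
```

```text
-60 [103, 93, 78, 69, 66, 64, 71, 92, 131, 160, 168, 153, 117, 77, 57, 61, 61, 59, 55, 50, 49]
0 [78, 70, 69, 72, 89, 119, 146, 151, 152, 156, 162, 165, 168, 167, 158, 127, 86, 62, 58, 57, 60]
20 [72, 70, 69, 72, 88, 123, 145, 154, 153, 152, 153, 155, 160, 166, 162, 130, 84, 53, 53, 56, 54]
50 [129, 127, 126, 127, 120, 100, 83, 94, 135, 161, 166, 156, 122, 83, 64, 60, 59, 63, 59, 54, 52]
70 [103, 91, 78, 68, 65, 67, 74, 93, 131, 157, 161, 150, 119, 79, 62, 61, 63, 61, 57, 55, 53]
```

Call:
play_rows(
  series=[
    [0.6, [0, 0, 0], [0, 0, 0]],
    [0.6, [0, 0, 0], [0, 0, 0]],
    [0.6, [0, 0, 0], [0, 0, 0]],
    [0.6, [0, 0, 0], [0, 0, 0]],
    [0.6, [0, 0, 0], [0, 0, 0]],
    [0.6, [0, 0, 0], [0, 0, 0]],
    [0.6, [0, 0, 0], [0, 0, 0]],
    [0.6, [0, 0, 0], [0, 0, 0]],
  ],
)

```text
t: 36.55
tool_pos: [0.7108, -0.0944, 0.295]
tool_rot: [0.99, -2.981, -0.0]
contact_force: [-1.5, 0.2, -0.4]
opening: 0.051
grip_force: 0.0
```

```bash
python3 chk.py; python3 -c "
from station import ctrl
print(ctrl.finish_job())"
```

```text
-60 [103, 95, 77, 67, 67, 66, 71, 92, 130, 159, 167, 154, 119, 78, 60, 59, 61, 60, 59, 48, 44]
0 [76, 70, 67, 71, 87, 118, 147, 152, 153, 157, 160, 167, 170, 169, 159, 125, 82, 63, 59, 59, 59]
20 [74, 72, 72, 72, 89, 121, 144, 151, 153, 153, 153, 155, 159, 167, 164, 130, 84, 57, 54, 55, 54]
50 [128, 127, 127, 127, 121, 101, 83, 92, 131, 160, 166, 155, 122, 83, 64, 61, 59, 60, 59, 54, 51]
70 [101, 92, 76, 68, 66, 68, 71, 97, 129, 155, 162, 150, 116, 78, 63, 63, 62, 61, 59, 55, 55]
the job is handed in; nothing more can be done
None
```

The holder hangs released on both pins with its back flush by the top-camera check, and the job is handed in; no verdict came back, an extra push had moved it about 6 mm off so I regripped it and slid it home, and I viewed 11 pictures against the limit of 10.

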